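Line up the next cut on the mitre saw and hold the head down

ROBOT

A 6-joint arm with a two-finger parallel gripper is mounted at the origin on the work surface. World frame = base frame: x ahead of the robot, y to its left, z up, the work surface at z = 0. Lengths are in mm, angles in rad, forces in N, time in s.
With the tool pointing down it reaches from about 275 to 825 mm from the base axis. Payload 4.9 kg.
Tool frame: the origin (TCP) lies at the very end of the fingers, on their centre line; the grasp point (between the pads) lies 19 mm behind it; z points along the fingers, y is the line along which they close (so a half turn about z gives the same grasp; the last joint's range is limited). The gripper opens to 85 mm and grips with 20 to 120 N. Pads are 22 mm wide; open, the fingers measure 114 mm over their backs; the gripper's body (76 mm by 85 mm) begins 54 mm behind the grasp point. The pads swing forward as they close: fully open they stand 13 mm farther back than shut.
Start: joints at [1.014, 0.326, -0.193, 1.052, 0, 1.437], TCP at [225.67, 501.589, 208.981] pointing down, gripper open.
Joint ranges: [-2.65, 2.65], [-0.97, 1.79], [-1.3, 1.35], [-1.93, 2.1], [-1.47, 1.37], [-3.14, 3.14]. Speed limits (rad/s): [2.57, 2.57, 3.14, 3.14, 3.14, 3.14].

INTERFACE

Orientations are given as [roll, pitch, yaw] about the fixed x, y, z axes, in that order (R = Rz(yaw) Ry(pitch) Rx(roll)).
In Python, from bench import bot, solve_ik, imaging gives the robot as it stands. Calls block until the motion is done:
- bot.move_ptp(position, orientation): joint-space move of the TCP to a pose.
- bot.movel(position, rot=None, max_speed=150, threshold=None): straight line of the TCP; rot=None keeps the orientation; max_speed is the mean speed in mm/s. With threshold (N) it stops when the force on the tool has changed by that much, and returns True; else False.
- bot.move_j(angles): joint-space move.
- bot.grip(opening, effort=None): opening from 0.0 (shut) to 1.0 (fully open); effort is the grip in N (None keeps the last); returns when the fingers have stopped.
- bot.dwell(seconds).
- solve_ik(position, orientation): joint angles nearest the present ones, or None.
- bot.get_state(): the state.
- imaging.capture(name): name is "scene" or "side" or "wrist"; returns the picture (420x560x3 uint8, blue, green, red); there is no depth.
- imaging.camera_model(name): a dict with "K" (3x3 intrinsics, pixels), "position" and "rotation" of the camera in the world. Camera axes: x right, y up, looking along -z (the intrinsics and any distortion apply to the point x, -y, -z); pixel columns grow to the right and rows downward; lengths in mm; the calibration is good to about 2 mm. A picture is of the moment at which its call begins: read the wrist's pose just before it. camera_model takes no time and is no camera call; for the wrist camera it gives the pose at the moment of the call.
A pose or a line that the arm cannot do raises bot.IKError and nothing moves.
- bot.sign_off(): hands the job in; it is judged then, once.
The state is a dict: "t": time; "qpos": joint angles; "joint_velocities": joint speeds; "effort": joint torques, N m; "tcp_pos": TCP position; "orientation": TCP orientation; "contact_force": force on the tool from outside, world axes, zero at the start; "wrist_torque": the same for the moment, N m; "opening": opening from 0.0 (shut) to 1.0 (fully open); "gripper_force": force on a finger pad.
Only numpy, scipy, OpenCV 4.12 (cv2) and the standard library are available. Lean on these libraries where they do the work, as an engineer would, in place of code of your own. Each camera call takes 0.05 s, during which the arm holds its last target. There are 200 camera calls.

TASK

Line up the next cut on the small mitre saw, which is switched off: take the long beech stick from the bench, lay it on the saw's table, flush against the fence and with its end up against the length stop, and let go of it. Then bring the saw head down by its cross handle until the teeth rest on the stick with a light, steady pressure of about 10 N, and finish while still holding the head there against its return spring: do not let it spring up. Leave everything else where it is.

Things in the scene. Friction and masses are not known exactly. Their poses are not given: they have to be found in the camera images.
- saw: Compact cordless mitre saw, fixed, front towards the robot. Origin: on the bench, in the plane of the blade (y = 0); x to its rear, y to its left seen from the front, z up. In its frame, mm: table top at z 50, x -110 to 130, y -160 to 200; a fully seated stick lies along y with its centre at x -30, y 105, z 65
- fence_face (a point): Point on the front face of the left half of the upright fence, at table height: saw frame x -15, y 97, z 50. The face is along the saw's y, from y 14 to 180 (a right half runs from -14 to -150), and 45 high. The stick goes in front of it (-x side); free table in front: 95
- stop_face (a point): Middle of the face of the length stop, a dark plate clamped on the right half of the fence: saw frame x -32, y -45, z 66. It looks to the saw's +y; plate x -50 to 0, z 52 to 108. The stick comes from the left, passes under the blade and ends here
- pivot_pin (a point): Pin about which the head turns, along the saw's y: saw frame x 110, y 0, z 150. With the head up, blade, guard, motor and handle fill the space over the table from z 135 up and from y -140 to 30; the space over the table left of y 30 is open
- saw_head (a joint): Turn of the saw head about its pin, rad: 0 fully up (its spring keeps it there), growing as it comes down; at 0.50 the head is level and the teeth meet a stick on the table; hard end 0.75. The spring pushes the handle bar up with about 5 N at 0 and 8 N at 0.5, a little more while moving; let go, the head springs up
- handle_grip (a point): Middle of the handle's cross bar: black rubber, 28 diameter, 110 long along the saw's y, 300 from the pin and 30 right of the blade. Behind it an opening 40 deep, 80 wide. Head up it is at x -153, y -30, z 294 in the saw frame; it moves on an arc about the pin, down and towards the robot, to x -190, z 150 at 0.50. Push it from above or pinch it
- blade: The saw blade: steel disc 140 diameter, 3 thick, upright in the saw's x-z plane; origin at its centre, 140 in front of the pivot pin; it does not spin by itself. A push on the handle beyond the spring's acts about 2.1 times as large at the teeth
- stick_center (a point): Centre of the long beech stick, 30 x 300 x 30 (x, y, z), its length along its own y; it lies flat on the bench to the left of the saw; 0.15 to 0.25 kg. Either end may go to the stop
- offcut: Shorter beech piece of the same section, 30 x 130 x 30, beside the stick; not for this cut. Origin under its middle
- cut_block: Beech block already cut, 30 x 45 x 30, lying on the right end of the saw's table. Origin under its middle
- try_square: Try square, dark wooden stock 110 long and steel blade 150 long, flat on the bench in front
- pencil: Flat carpenter's pencil, 178 long, in front of the saw
- tape: Black tape measure, about 70 wide, 34 high, right of the saw
- brush: Bench brush, about 260 long, 47 high, right of the saw
- ear_defenders: Black ear defenders, about 85 high, far right

How it is judged (in metres and radians):
On the way:
1. the long stick lies on the saw's table, flush against the fence, its end at the length stop, and is let go (x of stick_center in the frame of saw between -0.034 and -0.027 m and y of stick_center in the frame of saw between 0.101 and 0.1085 m and z of stick_center in the frame of saw between 0.061 and 0.069 m and angle between the y axis of stick_center and the y axis of saw, either way round below 0.03 rad and contact force between the fingers and stick below 0.3 N), for 0.2 s.
At the end, for the whole second after the job is handed in: The stick lies on the saw table within about 4 mm of flush against fence and length stop and within 0.03 rad of square, not touched by the fingers; the robot presses the handle (over 2 N), head at 0.46 to 0.54 rad, teeth resting on the stick with 2 to 30 N (all of step 1 and (contact force between any of the fingers, the arm and saw_head_c0 above 2 N or contact force between any of the fingers, the arm and saw_head_c1 above 2 N or contact force between any of the fingers, the arm and saw_head_c2 above 2 N or contact force between any of the fingers, the arm and saw_head_c3 above 2 N) and contact force between blade and stick between 2 and 30 N and value of joint saw_head between 0.46 and 0.54 rad and linear speed of stick below 0.01 m/s); the arm keeps its last pose, push and grip.
It fails at once if the blade is driven hard into the stick (over 60 N) (contact force between blade and stick above 60 N).
It fails at once if another thing on the bench or saw is moved by more than 30 mm (distance of any of offcut, cut_block, try_square, pencil, tape, brush, ear_defenders from where it was at the start of the episode above 0.03 m).
It also fails if it takes over 72 s, if anything falls off the work surface, if the arm or the gripper's body presses on something with over 40 N, if the wrist force passes 120 N, or if a joint passes its speed limit or range.

## Working session

There is one attempt and no reset: what is moved stays moved. The work goes in short steps, each a Python script; the robot and the scene stay as the last script left them, time stands still between calls to the robot, and variables do not carry over. Pictures are saved under pics/ and viewed, at most 10 in all, crops included, and the job is handed in when it is done.

```bash
ls; mkdir -p pics
python3 - <<'E'
from bench import bot, imaging
import cv2
for n in("scene","side","wrist"):
    cv2.imwrite(f"pics/{n}0.png",imaging.capture(n))
    m=imaging.camera_model(n); print(n,m)
print(bot.get_state())
E
```

```text
pics
scene {'K': array([[512.0479175 ,   0.        , 281.85965355],
       [  0.        , 512.0479175 , 211.62396973],
       [  0.        ,   0.        ,   1.        ]]), 'position': array([1139.63256762,  530.80666947, 1271.98826625]), 'rotation': array([ 0.64185068, -0.00742826,  2.35589616])}
side {'K': array([[488.83299912,   0.        , 275.4021048 ],
       [  0.        , 488.83299912, 208.82832481],
       [  0.        ,   0.        ,   1.        ]]), 'position': array([  65.89455611, -832.03565993, 1098.06134139]), 'rotation': array([ 0.80055639, -0.01592526, -0.57015475])}
wrist {'K': array([[301.2538434 ,   0.        , 274.57077788],
       [  0.        , 301.2538434 , 204.91781414],
       [  0.        ,   0.        ,   1.        ]]), 'position': array([149.80720427, 536.03965221, 372.94199782]), 'rotation': array([-3.31199473e-01,  8.16774880e-05,  1.14851750e+00])}
{'t': 0.15, 'qpos': array([ 1.01382715e+00,  3.26762840e-01, -1.93380483e-01,  1.05196526e+00,
        2.50919710e-05,  1.43661063e+00]), 'joint_velocities': array([ 0.00148327, -0.00217161,  0.00160204, -0.00059903,  0.00073287,
        0.00174913]), 'effort': array([ 9.12824671e-04, -4.43703818e+01,  2.62664759e+01,  1.04789820e-02,
       -1.24286803e-04, -1.24457833e-05]), 'tcp_pos': array([225.38981277, 501.18213015, 208.37760997]), 'orientation': array([-3.14029555e+00, -2.00424343e-04,  2.71880902e+00]), 'contact_force': array([-1.29154639,  0.51937028,  0.46735418]), 'wrist_torque': array([-0.01056235, -0.05480596,  0.01889782]), 'gripper_force': 0.0, 'opening': 0.99980794314417}
```

View pics/scene0.png

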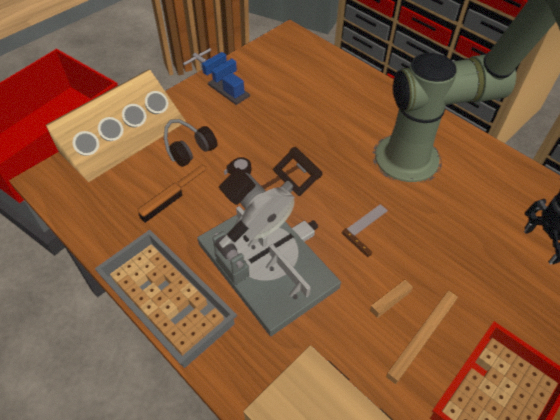

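View pics/side0.png

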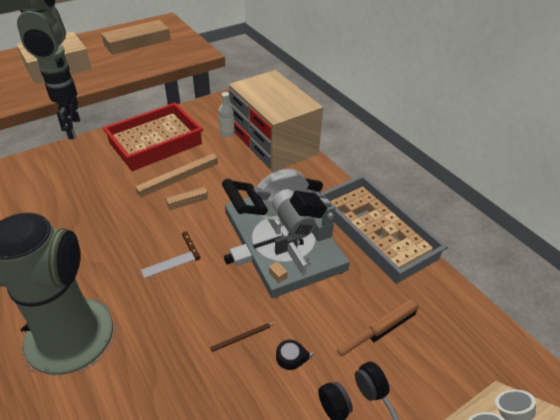

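View pics/wrist0.png

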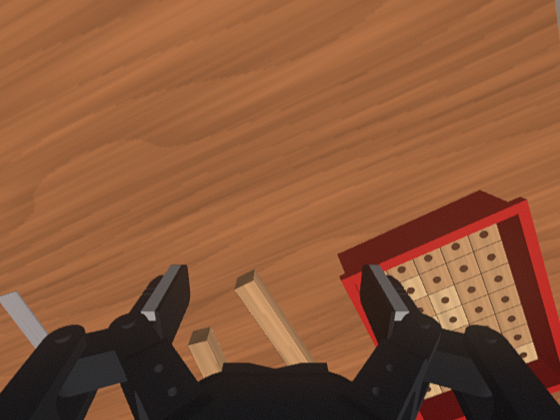

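The scene view shows the long stick at about (455,295)–(395,380) and the offcut at (390,298). The saw slab corners are at about (200,240), (272,328) and (338,285). In the side view the stick is at (140,188)–(215,160) and the slab corners at about (270,295) and (345,265).

```bash
cat > h.py <<'E'
import numpy as np, cv2
from scipy.spatial.transform import Rotation as Ro
from bench import bot, imaging, solve_ik
def cam(n):
    m=imaging.camera_model(n); return m["K"],np.array(m["position"]),Ro.from_euler("xyz",m["rotation"]).as_matrix()
def ray(c,uv):
    K,p,R=c; d=np.linalg.inv(K)@[uv[0],uv[1],1]; return R@(d*[1,-1,-1])
def onz(c,uv,z):
    d=ray(c,uv); return c[1]+d*(z-c[1][2])/d[2]
def proj(c,P):
    K,p,R=c; q=(np.atleast_2d(P)-p)@R*[1,-1,-1]; q=q@K.T; return q[:,:2]/q[:,2:]
def wood(img,roi):
    x0,y0,x1,y1=roi; h=cv2.cvtColor(img,cv2.COLOR_BGR2HSV)
    return h
E
python3 - <<'E'
from h import *
s=cam("scene"); d=cam("side"); 
print("base",proj(s,[0,0,0]),proj(d,[0,0,0]), "tcp",proj(s,[225,501,209]),proj(cam("wrist"),[225,501,209]))
for uv in [(200,240),(272,328),(338,285)]: print("saw",onz(s,uv,50))
for uv in [(268,283),(345,256),(228,198)]: print("saw side",onz(d,uv,50))
for uv in [(455,295),(395,380),(408,287),(375,312)]: print("stick",onz(s,uv,30))
for uv in [(139,188),(216,160),(168,202),(206,193)]: print("stick side",onz(d,uv,30))
a=cv2.imread("pics/scene0.png")[175:335,195:345]; b=cv2.imread("pics/side0.png")[165:325,222:352]
cv2.imwrite("pics/crop0.png",cv2.resize(np.hstack([a,b]),None,fx=2.85,fy=2.85,interpolation=cv2.INTER_CUBIC))
E
```

```text
base [[406.47728313 157.47190864]] [[ 68.97055785 335.10718639]] tcp [[533.81322623 254.09003958]] [[272.69832684 246.51287876]]
saw [ 725.00348286 -201.38917556   50.        ]
saw [766.71198793 135.44471006  50.        ]
saw [554.21530893 172.38041971  50.        ]
saw side [ 493.30758163 -159.85077481   50.        ]
saw side [ 726.75840079 -194.54350961   50.        ]
saw side [562.7253282  188.07092801  50.        ]
stick [342.62122781 410.02855593  30.        ]
stick [642.69711426 436.68902579  30.        ]
stick [413.33318155 305.51919205  30.        ]
stick [535.82450527 288.72901417  30.        ]
stick side [348.78592224 401.74813947  30.        ]
stick side [630.28594063 400.55357759  30.        ]
stick side [401.82940636 290.81763942  30.        ]
stick side [523.17934424 265.73737082  30.        ]
```

View pics/crop0.png

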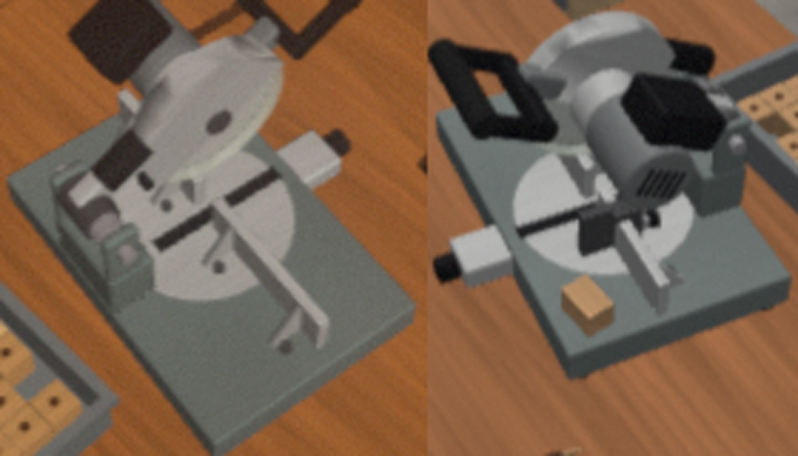

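The crop gives sharper slab corners. The scene corners are at (198.5,238.2), (271.5,329.6) and (339.9,283.1), and the side corners at (272.7,289.6), (348.5,262.5) and (225.7,203.6). The cut block, stop plate and both fences are visible. Next I fit the saw pose and move over the stick.

```bash
cat >> h.py <<'E'
def fit2d(A,B):
    A=np.array(A,float);B=np.array(B,float)[:,:2];a=A-A.mean(0);b=B-B.mean(0)
    th=np.arctan2((a[:,0]*b[:,1]-a[:,1]*b[:,0]).sum(),(a*b).sum()); R=np.array([[np.cos(th),-np.sin(th)],[np.sin(th),np.cos(th)]])
    t=B.mean(0)-R@A.mean(0); return th,t,(A@R.T+t-B)
def stickmask(img):
    h=cv2.cvtColor(img,cv2.COLOR_BGR2HSV); return h
E
python3 - <<'E'
from h import *
s=cam("scene"); d=cam("side")
A=[(130,-160),(130,200),(-110,200)]; B=[onz(s,u,50) for u in [(198.5,238.2),(271.5,329.6),(339.9,283.1)]]
C=[(-110,-160),(130,-160),(-110,200)]; D=[onz(d,u,50) for u in [(272.7,289.6),(348.5,262.5),(225.7,203.6)]]
for X,Y in((A,B),(C,D),(A+C,B+D)):
    th,t,r=fit2d(X,Y); print(th,t,np.round(r,0).tolist())
bot.grip(0.7)
yaw=np.pi-0.0
# tool down with fingers closing along world y ; camera side?
bot.move_ptp([480,412,200],[np.pi,0,np.pi])
print(bot.get_state()["tcp_pos"],bot.get_state()["t"],bot.get_state()["qpos"])
cv2.imwrite("pics/w1.png",imaging.capture("wrist")); print(imaging.camera_model("wrist"))
E
```

```text
-0.14540652506427437 [619.2539927 -38.3661746] [[1.0, -6.0], [6.0, 3.0], [-7.0, 3.0]]
-0.15399245586612048 [621.44243475 -42.92993767] [[-4.0, 1.0], [5.0, -3.0], [-1.0, 2.0]]
-0.14589357685609028 [620.18869278 -40.48886502] [[1.0, -8.0], [7.0, 1.0], [-6.0, 1.0], [-4.0, 2.0], [5.0, 1.0], [-4.0, 4.0]]
[479.17352681 412.39140808 199.97144176] 1.5833 [5.93647676e-01 4.86042723e-01 2.81666182e-02 1.11341938e+00
 5.81554879e-04 5.93358106e-01]
{'K': array([[301.2538434 ,   0.        , 274.57077788],
       [  0.        , 301.2538434 , 204.91781414],
       [  0.        ,   0.        ,   1.        ]]), 'position': array([395.80935112, 412.86825174, 364.7056585 ]), 'rotation': array([-3.31351315e-01, -1.22283005e-03,  1.57249366e+00])}
```

View pics/w1.png

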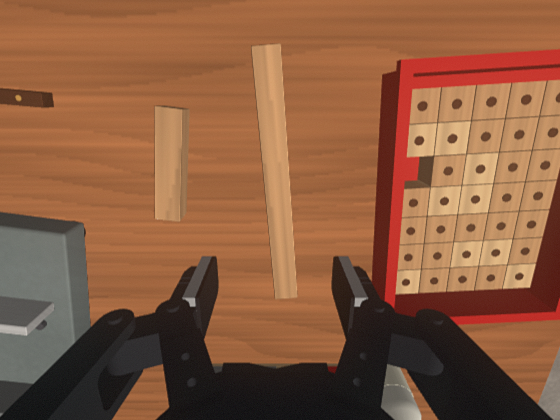

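The wrist view shows the stick's top face from (266.5,45) to (286.5,297.5) and the red tray wall on the right at about column 385. The saw slab's front-left corner is near (84,232).

Run:
```python
from h import *
w=cam("wrist")
P=onz(w,(266.5,45),30);Q=onz(w,(286.5,297.5),30);c=(P+Q)/2;v=Q-P
print(P,Q,c,np.linalg.norm(v),np.arctan2(v[1],v[0]), "saw corner",onz(w,(84,232),50),"tray wall",onz(w,(378,180),50))
a=np.arctan2(v[1],v[0]); yaw=np.pi+a
bot.movel([c[0],c[1],90],[np.pi,0,yaw],200)
bot.movel([c[0],c[1],7],None,100,threshold=6)
print(bot.get_state()["tcp_pos"]); bot.grip(0.0,60); st=bot.get_state(); print(st["opening"],st["gripper_force"],st["contact_force"],st["t"])
np.save("grasp.npy",[*c,a])
bot.movel([c[0],c[1],120],None,120)
cv2.imwrite("pics/w2.png",imaging.capture("wrist")); st=bot.get_state(); print(st["opening"],st["contact_force"],st["wrist_torque"],st["t"],st["qpos"])
th=-0.148;t=np.array([620.5,-41]);S=lambda x,y:np.array([np.cos(th)*x-np.sin(th)*y,np.sin(th)*x+np.cos(th)*y])+t
for x,y,z in [(-65,220,180),(-65,220,80),(-65,112,70),(-153,-30,320),(-190,-30,170)]:
  for k in (np.pi/2,-np.pi/2,):
    print(x,y,S(x,y),solve_ik([*S(x,y),z],[np.pi,0,np.pi+th+k]))
```

```text
[342.95448186 405.16962386  30.        ] [639.5849468  429.36570914  30.        ] [491.26971433 417.2676665   30.        ] 297.61566369703064 0.08138959890749171 saw corner [536.97794502 196.42359952  50.        ] tray wall [475.6184622 524.5384269  50.       ]
[491.8351     417.63750959   7.71944625]
-0.0016859217004465737 2.857018606364008 [-0.35532778 -1.74256661  5.57756565] 3.9083
-0.0005114149861748721 [ 0.170272    0.31806578 -0.29258845] [-0.02978194  0.01660197 -0.04351249] 5.05 [ 5.89681892e-01  5.65802246e-01 -5.25601722e-02  9.54428066e-01
  3.97042988e-05  5.08314087e-01]
-65 220 [588.65184594 186.17987385] [ 0.18683136  0.46994604 -0.04981196  1.05103833  0.         -1.23596497]
-65 220 [588.65184594 186.17987385] [ 0.18683136  0.46994604 -0.04981196  1.05103833  0.          1.90562769]
-65 220 [588.65184594 186.17987385] [ 0.18683136  0.55555347 -0.18054779  0.83469507  0.         -1.23596497]
-65 220 [588.65184594 186.17987385] [ 0.18683136  0.55555347 -0.18054779  0.83469507  0.          1.90562769]
-65 112 [572.72613432  79.36053239] [ 0.01005126  0.50288515 -0.30407704  0.76383414  0.         -1.41274506]
-65 112 [572.72613432  79.36053239] [ 0.01005126  0.50288515 -0.30407704  0.76383414  0.          1.72884759]
-153 -30 [464.74879082 -48.1106145 ] [-0.26133436  0.11735614 -0.17859351  1.27484667  0.         -1.68413069]
-153 -30 [464.74879082 -48.1106145 ] [-0.26133436  0.11735614 -0.17859351  1.27484667  0.          1.45746196]
-190 -30 [428.15327569 -42.65458367] [-0.27119655  0.13953569 -0.54560868  0.88565196  0.         -1.69399288]
-190 -30 [428.15327569 -42.65458367] [-0.27119655  0.13953569 -0.54560868  0.88565196  0.          1.44759978]
```

View pics/w2.png

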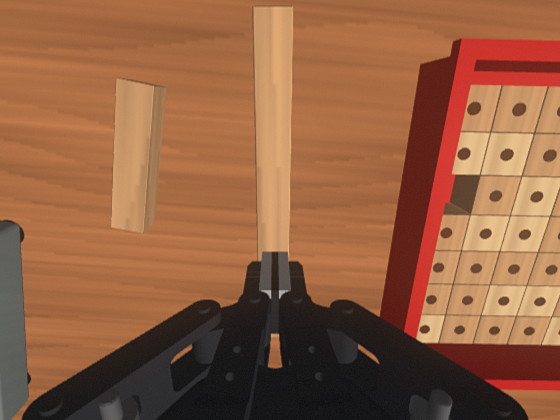

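The fingers are fully shut and the stick runs from row 8 to at least row 253 beneath them, so nothing is held. I'll check the stick's height and position now.

Run:
```python
from h import *
w=cam("wrist")
for z in(30,60,90,120): print(z,[np.round(onz(w,u,z)[:2],1).tolist() for u in [(253,8),(293,8),(258,250),(290,250)]], [np.round(onz(w,u,z)[:2]).tolist() for u in [(117,80),(112,228)]])
print(proj(w,[*bot.get_state()["tcp_pos"]]),bot.get_state()["tcp_pos"])
a=imaging.capture("scene")[230:400,330:560];b=imaging.capture("side")[90:260,90:300]
cv2.imwrite("pics/c3.png",cv2.resize(np.hstack([a,b]),None,fx=1.8,fy=1.8,interpolation=cv2.INTER_CUBIC))
```

```text
30 [[345.1, 389.6], [342.8, 418.5], [540.5, 405.7], [538.0, 435.6]] [[402.0, 287.0], [529.0, 271.0]]
60 [[352.6, 392.0], [350.5, 417.6], [524.8, 406.3], [522.6, 432.7]] [[403.0, 301.0], [515.0, 288.0]]
90 [[360.0, 394.5], [358.2, 416.6], [509.1, 406.8], [507.3, 429.7]] [[404.0, 316.0], [500.0, 304.0]]
120 [[367.5, 397.0], [365.9, 415.7], [493.5, 407.4], [491.9, 426.7]] [[404.0, 331.0], [486.0, 321.0]]
[[273.90554113 246.03623789]] [490.59385966 416.82493662 118.85490152]
```

View pics/c3.png

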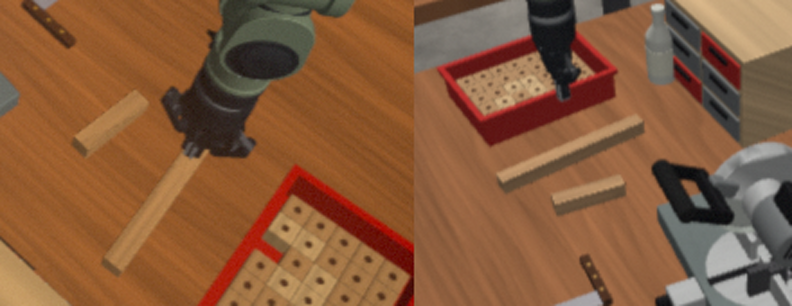

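The stick still lies in place on the bench, and the offcut is unmoved. I'll retry with staged closing and readings at each step.

Run:
```python
from h import *
c=np.load("grasp.npy")
def p(l): 
    s=bot.get_state(); print(l,np.round(s["tcp_pos"],1),round(float(s["opening"]),3),np.round(s["gripper_force"],2),np.round(s["contact_force"],1),s["t"])
bot.grip(0.75); p("open")
bot.movel([c[0],c[1]-.5,4],None,130,threshold=12); p("down")
cv2.imwrite("pics/w4.png",imaging.capture("wrist"))
for o in(0.5,0.4,0.3,0.2):
    bot.grip(o,60); p(o)
    if bot.get_state()["gripper_force"]>15: break
cv2.imwrite("pics/w5.png",imaging.capture("wrist"))
a=cv2.imread("pics/w4.png");b=cv2.imread("pics/w5.png")
cv2.imwrite("pics/c4.png",np.hstack([a[:,80:480],b[:,80:480]]))
```

```text
open [491.3 417.3 120. ] 0.748 0.0 [0.2 0.4 0.5] 5.775
down [491.9 417.2   4.8] 0.747 0.0 [0.6 0.4 0.5] 6.8167
0.5 [491.5 416.9   4.4] 0.502 0.0 [-0.3  1.2  0. ] 7.2083
0.4 [491.3 416.8   4. ] 0.404 0.0 [0.3 0.1 0.7] 7.4583
0.3 [491.4 416.6   4.4] 0.317 58.91 [-0.6 -1.9  3.7] 7.6917
```

View pics/c4.png

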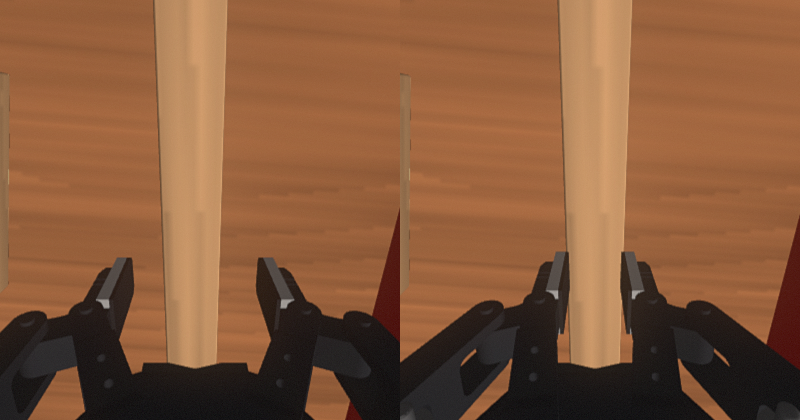

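Gripped: 59 N at opening 0.317, with the pads on both sides of the stick. I'll lift it, carry it to the left of the saw and look from there.

```bash
cat >> h.py <<'E'
th=-0.148;t0=np.array([620.5,-41.])
import os
if os.path.exists("saw.npy"): th,*t0=np.load("saw.npy"); t0=np.array(t0)
def S(x,y,z): return [np.cos(th)*x-np.sin(th)*y+t0[0],np.sin(th)*x+np.cos(th)*y+t0[1],z]
def inv(P): d=np.array(P)[:2]-t0; return np.array([np.cos(th)*d[0]+np.sin(th)*d[1],-np.sin(th)*d[0]+np.cos(th)*d[1]])
def DN(): return [np.pi,0,np.pi/2+th]
def p(l=""): 
    s=bot.get_state(); print(l,"saw",np.round([*inv(s["tcp_pos"]),s["tcp_pos"][2]],1),round(float(s["opening"]),3),np.round(s["gripper_force"],1),"F",np.round(s["contact_force"],1),"t",s["t"])
E
python3 - <<'E'
from h import *
s=bot.get_state()["tcp_pos"]
bot.grip(0.25,80); p("grip")
bot.movel([s[0],s[1],40],None,80); p("lift")
bot.movel([s[0],s[1],180],None,150); p("lift")
bot.move_ptp(S(-68,225,190),DN()); p("over")
w=cam("wrist"); cv2.imwrite("pics/w6.png",imaging.capture("wrist")); np.save("w6.npy",np.array([*w[1],*w[2].ravel()]))
for n,P in dict(FL=(-110,200,50),RL=(130,200,50),FenceEndBase=(-15,180,50),FenceIn=(-15,14,50),stop=(-32,-45,66),fencetop=(-15,180,95)).items(): print(n,proj(w,S(*P)).round())
E
```

```text
grip saw [-195.2  433.6    4.5] 0.309 78.4 F [-2.  -1.9  6.3] t 7.9583
lift saw [-195.1  433.7   40.3] 0.304 78.9 F [-0.1 -0.7 -3.4] t 8.5583
lift saw [-195.8  433.   178.8] 0.309 78.9 F [ 0.1  0.2 -2. ] t 9.6417
over saw [-68.4 225.4 189.5] 0.305 78.9 F [-0.8  0.3 -1.8] t 10.9083
FL [[235. 210.]]
RL [[459. 210.]]
FenceEndBase [[323. 227.]]
FenceIn [[316. 347.]]
stop [[302. 393.]]
fencetop [[330. 246.]]
```

View pics/w6.png

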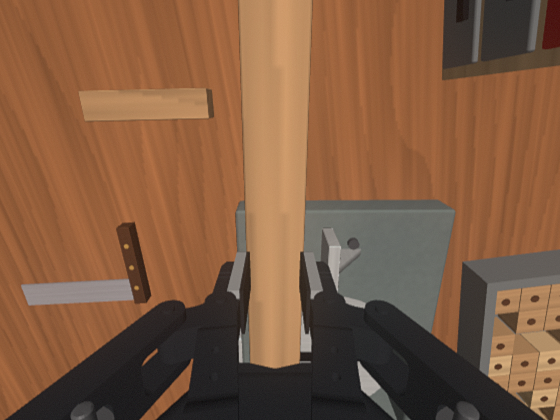

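The wrist view shows the stick held square between the pads. The slab's left-edge corners are near (240,211) and (450,212), and the fence's left end is near (323,229). I'll extract these edges numerically.

Run:
```python
from h import *
im=cv2.imread("pics/w6.png");d=np.load("w6.npy");K=cam("wrist")[0];w=(K,d[:3],d[3:].reshape(3,3))
h=cv2.cvtColor(im,cv2.COLOR_BGR2HSV);m=(h[...,1]<70).astype(int)
for r in (204,208,212,216,220,226,232,240,250):
    x=np.where(m[r,215:480])[0]+215; print(r,x.min(),x.max(), "s",inv(onz(w,(x.min(),r),50)).round(1),inv(onz(w,(x.max()+1,r),50)).round(1))
g=cv2.cvtColor(im,cv2.COLOR_BGR2GRAY)
for c in(350,380,410,435): print(c,g[196:222,c].tolist())
for r in range(222,300,6): print(r,g[r,312:350].tolist())
```

```text
204 239 444 s [-105.5  206.4] [114.  206.8]
208 237 451 s [-107.8  201.9] [122.3 202.3]
212 236 454 s [-109.1  197.3] [126.4 197.8]
216 236 454 s [-109.3  192.7] [127.3 193.2]
220 236 453 s [-109.5  188.1] [127.1 188.5]
226 236 452 s [-109.7  181. ] [127.4 181.5]
232 237 450 s [-108.9  173.9] [126.6 174.3]
240 237 449 s [-109.3  164.2] [127.3 164.6]
250 237 447 s [-109.8  151.8] [127.5 152.3]
350 [114, 116, 116, 114, 104, 94, 97, 96, 96, 95, 95, 96, 96, 101, 116, 122, 119, 113, 111, 111, 111, 113, 112, 113, 113, 114]
380 [108, 111, 110, 106, 97, 92, 92, 92, 94, 94, 93, 92, 91, 101, 116, 119, 114, 109, 107, 106, 110, 109, 108, 108, 106, 107]
410 [108, 108, 108, 103, 94, 89, 90, 92, 91, 92, 92, 95, 93, 103, 119, 119, 115, 108, 107, 106, 106, 108, 105, 105, 106, 104]
435 [111, 113, 112, 102, 94, 92, 93, 93, 92, 93, 97, 94, 92, 104, 117, 117, 112, 109, 108, 107, 108, 109, 109, 111, 108, 107]
222 [116, 117, 115, 117, 115, 113, 115, 113, 113, 113, 112, 114, 115, 112, 114, 112, 112, 112, 113, 112, 113, 114, 113, 112, 114, 114, 114, 113, 114, 114, 112, 115, 113, 112, 113, 112, 112, 111]
228 
[... 1507 characters left out ...]
 130, 129, 131, 130, 135, 94, 55, 49, 54, 54, 53, 52, 53, 53, 51, 51, 45, 64, 157, 176, 168, 164, 164, 171, 162, 114, 108, 109, 112, 112, 111, 111, 110, 108, 110, 106]
282 [130, 129, 129, 130, 129, 130, 131, 132, 126, 63, 47, 48, 50, 49, 49, 50, 47, 49, 49, 49, 42, 55, 133, 163, 170, 167, 113, 106, 108, 111, 109, 108, 111, 112, 109, 110, 110, 110]
288 [132, 128, 130, 129, 131, 128, 129, 128, 131, 132, 94, 53, 46, 47, 46, 50, 48, 47, 49, 46, 48, 46, 41, 60, 154, 176, 120, 110, 110, 109, 111, 110, 110, 110, 109, 109, 109, 110]
294 [156, 156, 158, 120, 70, 45, 44, 45, 46, 45, 48, 48, 44, 47, 48, 47, 49, 47, 47, 46, 43, 46, 44, 46, 45, 44, 46, 63, 86, 100, 112, 111, 113, 111, 109, 109, 109, 108]
```

The fence's left-end base is at (322,228) and the slab's front edge at saw x -109, which agrees with the fit to about 1–2 mm. Now I'll lower the stick, slide it under the head, lay it down and release.

Run:
```python
from h import *
bot.movel(S(-68,225,63),DN(),150,threshold=15); p("low")
print(bot.movel(S(-68,113,63),DN(),120,threshold=12)); p("in")
print(bot.movel(S(-68,113,51),None,40,threshold=4)); p("down")
bot.grip(0.5); p("open")
z=bot.get_state()["tcp_pos"][2]
bot.movel(S(-68,113,z+90),None,150)
bot.grip(0.0,30)
bot.movel(S(-104,113,z+90),None,150); p("front")
w=cam("wrist"); im=imaging.capture("wrist"); cv2.imwrite("pics/w7.png",im); np.save("w7.npy",np.array([*w[1],*w[2].ravel()]))
h=cv2.cvtColor(im,cv2.COLOR_BGR2HSV); g=((h[...,1]>70)&(h[...,0]<25)).astype(np.uint8)
for x in (-80,-50):
  for y in (150,190,230,263): print(x,y,proj(w,S(x,y,80)).round().tolist())
for y in (150,180): 
    u,v=proj(w,S(-65,y,80))[0]; r=int(v); print(r,h[r,int(u)-70:int(u)+70:4,1].tolist(),int(u)-70)
```

```text
low saw [-67.2 225.4  64. ] 0.309 79.0 F [-0.3 -0.2 -1.5] t 11.9583
False
in saw [-67.9 113.5  63.1] 0.303 78.9 F [ 0.8  0.4 -2.6] t 13.0417
True
down saw [-67.2 113.8  54.5] 0.306 80.3 F [-0.2  0.2  5.2] t 13.3333
open saw [-68.3 113.4  53.6] 0.497 0.0 F [ 0.4 -1.   0.7] t 13.6417
front saw [-103.6  113.1  144. ] 0.002 0.0 F [0.1 0.4 0.3] t 15.2667
-80 150 [[304.0, 167.0]]
-80 190 [[306.0, 112.0]]
-80 230 [[308.0, 51.0]]
-80 263 [[310.0, -5.0]]
-50 150 [[343.0, 167.0]]
-50 190 [[347.0, 112.0]]
-50 230 [[352.0, 51.0]]
-50 263 [[356.0, -5.0]]
166 [154, 150, 151, 150, 16, 16, 16, 18, 13, 15, 17, 15, 118, 120, 121, 120, 120, 120, 120, 119, 118, 122, 47, 13, 17, 13, 17, 13, 17, 15, 11, 26, 19, 19, 19] 253
126 [155, 153, 156, 17, 15, 13, 15, 15, 19, 15, 17, 15, 114, 121, 119, 122, 121, 121, 121, 119, 121, 121, 120, 15, 17, 13, 13, 13, 15, 11, 13, 14, 21, 20, 19] 255
```

The stick lies at about saw x -67, parallel to the fence, within about 2 mm of the plan. Now I push it against the fence.

Run:
```python
from h import *
print(bot.movel(S(-106,108,62),None,150,threshold=10)); p("dn")
print(bot.movel(S(-45,108,62),DN(),45,threshold=7)); p("push")
s=bot.get_state()["tcp_pos"]; x=inv(s)[0]; 
bot.movel(S(x-6,108,62),None,60); bot.movel(S(x-6,108,150),None,200); p("up")
bot.movel(S(-30,290,150),None,250); p("end")
w=cam("wrist"); im=imaging.capture("wrist"); cv2.imwrite("pics/w8.png",im); np.save("w8.npy",np.array([*w[1],*w[2].ravel()]))
for P in [(-45,100),(-15,100),(-45,258),(-15,258)]: print(P,proj(w,S(*P,80)).round().tolist())
```

```text
False
dn saw [-105.2  108.1   62.4] -0.001 0.0 F [0.2 0.2 0.6] t 16.0083
False
push saw [-45.3 108.   62. ] 0.0 0.0 F [-0.2  0.6  0.4] t 17.5167
up saw [-51.6 107.9 149.4] -0.002 0.0 F [-0.4  0.1 -0.1] t 18.3667
end saw [-30.7 289.  148.9] -0.001 0.0 F [-1.2  0.6 -0.3] t 19.25
(-45, 100) [[260.0, 383.0]]
(-15, 100) [[289.0, 383.0]]
(-45, 258) [[257.0, 244.0]]
(-15, 258) [[292.0, 244.0]]
```

No fence contact was felt, so the finger tips must be thinner than I assumed. I'll measure the stick's left end in the latest wrist image.

```bash
cat >> h.py <<'E'
def stickend(im,w,y=225,show=True):
    h=cv2.cvtColor(im,cv2.COLOR_BGR2HSV).astype(int)
    out=[]
    for yy in (195,y,240):
        q=[h[tuple(int(round(k)) for k in proj(w,S(x,yy,80))[0][::-1])].tolist() for x in range(-90,10,3)]; out.append(q)
    return out
E
python3 - <<'E'
from h import *
im=cv2.imread("pics/w8.png"); d=np.load("w8.npy");w=(cam("wrist")[0],d[:3],d[3:].reshape(3,3))
h=cv2.cvtColor(im,cv2.COLOR_BGR2HSV).astype(int);g=im.astype(int)
for y in(190,230):
    print(y,[(x,*g[tuple(np.round(proj(w,S(x,y,80))[0][::-1]).astype(int))].tolist()) for x in range(-80,15,4)])
print("along",[(y,*g[tuple(np.round(proj(w,S(-32,y,80))[0][::-1]).astype(int))].tolist()) for y in range(235,285,3)])
cv2.imwrite("pics/c8.png",cv2.resize(im[150:400,170:400],None,fx=2.4,fy=2.4))
E
```

```text
190 [(-80, 38, 39, 46), (-76, 43, 43, 48), (-72, 42, 43, 49), (-68, 38, 38, 45), (-64, 40, 42, 46), (-60, 41, 43, 46), (-56, 42, 43, 45), (-52, 44, 44, 49), (-48, 45, 43, 47), (-44, 45, 44, 47), (-40, 44, 44, 46), (-36, 33, 33, 37), (-32, 46, 47, 51), (-28, 44, 43, 46), (-24, 26, 26, 31), (-20, 43, 43, 45), (-16, 42, 43, 44), (-12, 42, 40, 43), (-8, 42, 42, 42), (-4, 45, 44, 45), (0, 42, 41, 42), (4, 44, 43, 45), (8, 45, 44, 47), (12, 42, 42, 42)]
230 [(-80, 99, 145, 194), (-76, 103, 146, 194), (-72, 102, 148, 198), (-68, 102, 148, 197), (-64, 111, 161, 214), (-60, 107, 155, 206), (-56, 104, 151, 202), (-52, 54, 55, 64), (-48, 49, 53, 62), (-44, 53, 55, 63), (-40, 132, 137, 142), (-36, 132, 138, 141), (-32, 43, 49, 55), (-28, 39, 45, 53), (-24, 134, 138, 143), (-20, 133, 137, 142), (-16, 59, 60, 66), (-12, 52, 52, 58), (-8, 49, 51, 57), (-4, 97, 102, 102), (0, 97, 104, 104), (4, 97, 103, 101), (8, 97, 102, 103), (12, 96, 101, 101)]
along [(235, 45, 51, 60), (238, 47, 52, 62), (241, 52, 56, 66), (244, 53, 58, 68), (247, 49, 54, 65), (250, 53, 61, 76), (253, 67, 107, 168), (256, 69, 109, 168), (259, 69, 108, 168), (262, 67, 105, 166), (265, 68, 107, 169), (268, 68, 107, 168), (271, 67, 107, 167), (274, 67, 106, 167), (277, 64, 103, 164), (280, 66, 106, 164), (283, 63, 103, 162)]
```

View pics/c8.png

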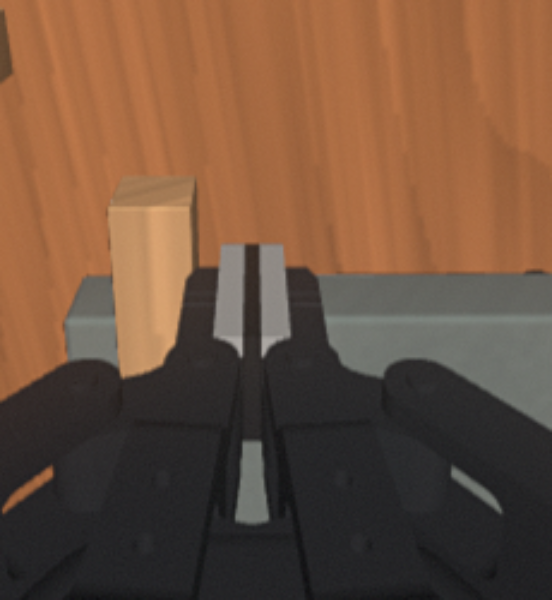

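The crop shows the stick's left end (top edge from (110,207) to (195,207) in the crop) still at saw x of about -68. The shut-finger push did not move it. I'll grip the overhanging end beyond the fence instead and seat the stick while holding it.

Run:
```python
from h import *
d=np.load("w8.npy");w=(cam("wrist")[0],d[:3],d[3:].reshape(3,3))
A=inv(onz(w,(215.8,236.2),80));B=inv(onz(w,(251.2,236.2),80));print(A,B)
xc=(A+B)[0]/2
bot.grip(0.75); bot.movel(S(xc,228,150),None,200)
print(bot.movel(S(xc,228,58),None,150,threshold=10)); p("dn")
for o in(.5,.4,.28): bot.grip(o,50); p(o)
print(bot.movel(S(-24,228,58),DN(),40,threshold=8)); p("fence")
```

```text
[-79.84734179 265.04552436] [-49.76790433 265.06452818]
False
dn saw [-64.1 228.6  58.5] 0.751 0.0 F [ 0.2 -0.5  0.7] t 21.2
0.5 saw [-64.4 228.2  58.7] 0.497 0.0 F [ 0.4 -0.  -0.5] t 21.5417
0.4 saw [-64.8 228.   58.1] 0.399 0.0 F [-0.3  0.3  0.6] t 21.7917
0.28 saw [-64.8 228.   57.9] 0.278 0.0 F [-1.6 -0.5 -0.3] t 22.0583
False
fence saw [-24.3 228.   57.9] 0.283 0.0 F [ 0.   0.6 -0.4] t 23.225
```

The fingers again met nothing at 8 mm above the supporting surface, whereas 4 mm worked on the bench. I'll check by numbers where the stick is now. At the overhang the fingers can go much lower, so I'll grip there with the pads at mid-height.

```bash
cat >> h.py <<'E'
def strip(w,im,y,z=80,x0=-100,x1=20):
    # wood runs along saw x at given y,z: bright beech G>135 & R>180
    xs=np.arange(x0,x1,1.); uv=np.round(proj(w,[S(x,y,z) for x in xs])).astype(int)
    b=[0<=v<420 and 0<=u<560 and im[v,u,1]>130 and im[v,u,2]>175 and im[v,u,0]<150 and im[v,u,2]-int(im[v,u,0])>60 for u,v in uv]
    k=xs[np.array(b)]; return (k.min(),k.max(),len(k)) if len(k) else None
E
python3 - <<'E'
from h import *
def look():
    for n in("wrist","scene"):
        w=cam(n); im=imaging.capture(n); print(n,[(y,strip(w,im,y)) for y in(120,160,200,220,240,250,258,262,266,270)])
look()
bot.grip(.75); bot.movel(S(-24,228,140),None,200); bot.movel(S(-66,320,140),None,200); p(); look()
cv2.imwrite("pics/w9.png",imaging.capture("wrist"))
E
```

```text
wrist [(120, None), (160, (np.float64(-74.0), np.float64(-73.0), 2)), (200, None), (220, (np.float64(-80.0), np.float64(-55.0), 26)), (240, (np.float64(-80.0), np.float64(-52.0), 29)), (250, (np.float64(-80.0), np.float64(-53.0), 28)), (258, (np.float64(-80.0), np.float64(-53.0), 28)), (262, (np.float64(-80.0), np.float64(-53.0), 28)), (266, (np.float64(-59.0), np.float64(-58.0), 2)), (270, None)]
scene [(120, (np.float64(-71.0), np.float64(-55.0), 14)), (160, None), (200, None), (220, None), (240, (np.float64(-68.0), np.float64(-59.0), 10)), (250, (np.float64(-64.0), np.float64(-58.0), 6)), (258, (np.float64(-67.0), np.float64(-61.0), 7)), (262, (np.float64(-70.0), np.float64(-54.0), 12)), (266, None), (270, None)]
 saw [-66.3 319.4 139. ] 0.752 0.0 F [-0.4 -0.1 -0.1] t 25.0083
wrist [(120, None), (160, None), (200, (np.float64(-80.0), np.float64(-52.0), 29)), (220, (np.float64(-80.0), np.float64(-52.0), 29)), (240, (np.float64(-80.0), np.float64(-53.0), 28)), (250, (np.float64(-80.0), np.float64(-53.0), 28)), (258, (np.float64(-80.0), np.float64(-53.0), 28)), (262, (np.float64(-80.0), np.float64(-52.0), 29)), (266, (np.float64(-80.0), np.float64(-52.0), 29)), (270, (np.float64(-54.0), np.float64(-53.0), 2))]
scene [(120, (np.float64(-75.0), np.float64(-55.0), 18)), (160, (np.float64(-76.0), np.float64(-57.0), 20)), (200, (np.float64(-75.0), np.float64(-56.0), 18)), (220, (np.float64(-82.0), np.float64(-59.0), 12)), (240, (np.float64(-68.0), np.float64(-59.0), 10)), (250, (np.float64(-67.0), np.float64(-61.0), 7)), (258, None), (262, (np.float64(-56.0), np.float64(-54.0), 3)), (266, None), (270, None)]
```

Both cameras put the stick unmoved at saw x of about -66, so the effective pads sit higher than I assumed. I'll grip the overhang 16 mm lower.

Run:
```python
from h import *
bot.movel(S(-66,236,130),DN(),200)
print(bot.movel(S(-66,236,42),None,120,threshold=10)); p("dn")
for o in(.5,.4,.28): 
    bot.grip(o,50); p(o)
s=bot.get_state()
if s["gripper_force"]>10:
    print(bot.movel(S(-22,236,bot.get_state()["tcp_pos"][2]),DN(),40,threshold=8)); p("fence")
w=cam("wrist");im=imaging.capture("wrist");print([(y,strip(w,im,y)) for y in(220,240,250,258,262,266,270)])
```

```text
False
dn saw [-65.4 236.5  42.6] 0.753 0.0 F [-0.5  0.5 -0.3] t 26.6167
0.5 saw [-65.7 236.1  42.5] 0.5 0.0 F [ 0.1 -0.6 -0.3] t 26.9583
0.4 saw [-66.  236.   42.1] 0.403 0.0 F [ 0.4  0.2 -0.1] t 27.2083
0.28 saw [-66.  236.   42.3] 0.338 52.1 F [-0.9 -0.2  2.9] t 27.425
True
fence saw [-31.5 236.2  42.1] 0.336 52.5 F [-2.   0.3  6.9] t 28.2833
[(220, (np.float64(-44.0), np.float64(-17.0), 28)), (240, (np.float64(-44.0), np.float64(-17.0), 28)), (250, (np.float64(-44.0), np.float64(-17.0), 28)), (258, (np.float64(-44.0), np.float64(-17.0), 28)), (262, (np.float64(-44.0), np.float64(-17.0), 28)), (266, (np.float64(-29.0), np.float64(-22.0), 8)), (270, None)]
```

Gripped at mid-height with 52 N, and the stick now sits at x of about -31. Next I press it lightly into the fence and push it to the stop.

Run:
```python
from h import *
def look():
    w=cam("wrist");im=imaging.capture("wrist");print([(y,strip(w,im,y)) for y in(220,250,258,262)])
z=bot.get_state()["tcp_pos"][2]
print(bot.movel(S(-27,236,z),DN(),15,threshold=8)); p("fence"); x=inv(bot.get_state()["tcp_pos"])[0]; look()
print(bot.movel(S(x,216,z),DN(),25,threshold=8)); p("stop"); look()
```

```text
True
fence saw [-31.6 236.2  42.1] 0.335 52.5 F [-1.8  0.   5.8] t 28.625
[(220, (np.float64(-44.0), np.float64(-17.0), 28)), (250, (np.float64(-44.0), np.float64(-17.0), 28)), (258, (np.float64(-44.0), np.float64(-17.0), 28)), (262, (np.float64(-44.0), np.float64(-17.0), 28))]
True
stop saw [-31.8 225.5  42.3] 0.336 52.2 F [0.3 1.  3.3] t 29.25
[(220, (np.float64(-44.0), np.float64(-18.0), 27)), (250, (np.float64(-44.0), np.float64(-17.0), 28)), (258, (np.float64(-18.0), np.float64(-18.0), 1)), (262, None)]
```

Run:
```python
from h import *
z=bot.get_state()["tcp_pos"][2]; x,y=inv(bot.get_state()["tcp_pos"])
print(bot.movel(S(x,y-8,z),DN(),15,threshold=10)); p("stop")
y=inv(bot.get_state()["tcp_pos"])[1]
print(bot.movel(S(x+6,y,z),DN(),15,threshold=10)); p("fence")
x,y=inv(bot.get_state()["tcp_pos"])
bot.grip(0.52); p("rel")
bot.movel(S(x,y,140),None,150)
bot.movel(S(x,y+90,140),None,200); p("back")
w=cam("wrist");im=imaging.capture("wrist");cv2.imwrite("pics/w10.png",im);print([(y,strip(w,im,y)) for y in(185,200,220,250,252,254,256,258,260)])
# fence face base at left end in this image (grey levels along saw x at y=181,z=50)
g=cv2.cvtColor(im,cv2.COLOR_BGR2GRAY)
w2=cam("scene");i2=imaging.capture("scene");print([(y,strip(w2,i2,y)) for y in(60,100,140,180,220,245)])
```

```text
True
stop saw [-32.3 225.6  42.3] 0.333 52.3 F [-0.7  0.9  2.7] t 29.625
True
fence saw [-31.8 225.5  42.3] 0.338 52.4 F [-1.   0.5  5.1] t 29.9333
rel saw [-32.1 225.6  41.7] 0.519 0.0 F [-0.3 -0.7 -0.8] t 30.2333
back saw [-32.4 315.  138.8] 0.519 0.0 F [1.1 1.  0.5] t 31.6333
[(185, (np.float64(-45.0), np.float64(-17.0), 29)), (200, (np.float64(-45.0), np.float64(-17.0), 29)), (220, (np.float64(-45.0), np.float64(-17.0), 29)), (250, (np.float64(-44.0), np.float64(-17.0), 28)), (252, (np.float64(-44.0), np.float64(-17.0), 28)), (254, (np.float64(-45.0), np.float64(-17.0), 29)), (256, (np.float64(-27.0), np.float64(-23.0), 5)), (258, (np.float64(-22.0), np.float64(-18.0), 5)), (260, (np.float64(-19.0), np.float64(-17.0), 3))]
[(60, (np.float64(-39.0), np.float64(-29.0), 11)), (100, (np.float64(-39.0), np.float64(-23.0), 16)), (140, (np.float64(-39.0), np.float64(-23.0), 17)), (180, (np.float64(-37.0), np.float64(-19.0), 17)), (220, (np.float64(-31.0), np.float64(-22.0), 10)), (245, (np.float64(-29.0), np.float64(-25.0), 5))]
```

The stick is seated: centre x about -30.7, left end at y about 255.5 (centre about 105.5) and parallel. Repeated pushes did not move it further. Now the handle: I find the contact from above and then follow the arc.

Run:
```python
from h import *
bot.grip(0.0,60)
bot.movel(S(-153,200,345),None,250)
bot.movel(S(-153,-30,345),None,250); p("over")
f0=bot.get_state()["contact_force"][2]
print(bot.movel(S(-153,-30,270),None,50,threshold=4)); p("contact"); print(bot.get_state()["contact_force"]-0,f0)
bot.dwell(.2);p("hold")
```

```text
over saw [-153.1  -29.4  344.7] 0.004 0.0 F [ 0.7 -0.3 -0.2] t 34.5
True
contact saw [-153.6  -30.   284.3] -0.003 3.2 F [ 1.1 -0.2  6.7] t 35.6
[ 1.09436485 -0.21554291  6.73345215] -0.20446621676568982
hold saw [-152.8  -30.   285.5] -0.002 2.9 F [0.5 0.1 6. ] t 35.8
```

Contact is at TCP z 285, as predicted. Now following the arc down.

Run:
```python
from h import *
k=285-294
def arc(a): return S(110-300*np.cos(.5-a),-30,150+300*np.sin(.5-a)+k)
for a in(.08,.16,.24,.32,.38,.43): bot.movel(arc(a),DN(),60); p(a)
bot.dwell(.2); p("hold")
```

```text
0.08 saw [-164.3  -30.2  264.1] 0.001 4.1 F [-3.1 -0.3  8.6] t 36.3417
0.16 saw [-174.4  -30.3  241.4] 0.003 4.7 F [-6.7 -0.2  8.3] t 36.8917
0.24 saw [-181.4  -30.3  218.4] -0.003 4.4 F [-4.9  0.1  9.1] t 37.4417
0.32 saw [-186.4  -30.2  195. ] -0.003 4.3 F [-5.7  0.5  8.5] t 37.9917
0.38 saw [-188.8  -30.2  177.2] -0.004 4.2 F [-4.   0.7  8.2] t 38.4417
0.43 saw [-190.   -30.2  162.2] 0.003 4.2 F [-3.8  0.9  9.2] t 38.8417
hold saw [-190.   -30.2  162.4] 0.001 4.2 F [-4.6 -0.6  8.3] t 39.0417
```

Run:
```python
from h import *
def F(n=5):
    v=[]
    for _ in range(n): bot.dwell(.04); v.append(bot.get_state()["contact_force"])
    return np.mean(v,0)
for z in (156,151): bot.movel(S(-190,-30,z),DN(),25,threshold=12); 
b=F(); p("base"); print(b)
z=bot.get_state()["tcp_pos"][2]
z=min(z,151)
while z>130 and bot.get_state()["t"]<62:
    z-=1.0; bot.movel(S(-190,-30,z),None,15,threshold=12); f=F(2)[2]; print(round(z,1),round(f,1),round(bot.get_state()["tcp_pos"][2],1),end="; ")
    if f>b[2]+3: break
print(F()); p("end")
```

```text
base saw [-191.1  -30.2  151.3] -0.003 4.3 F [-4.  -0.6  8.9] t 39.9917
[-4.60035449e+00  4.40443860e-03  8.68187782e+00]
150.0 8.5 150.3; 149.0 8.0 149.3; 148.0 9.3 148.3; 147.0 7.6 147.3; 146.0 9.2 146.2; 145.0 8.5 145.2; 144.0 9.2 144.2; 143.0 8.7 143.2; 142.0 8.8 142.1; 141.0 10.0 141.3; 140.0 13.7 140.7; [-8.03052366  0.47766619 14.55647422]
end saw [-191.6  -30.2  140.7] -0.004 7.4 F [-7.9  0.3 14.9] t 43.8667
```

Teeth contact at z about 141, the level-head height. The extra push is 5.9 N, so about 12 N at the teeth. I'll check stability and the stick pose before handing in.

Run:
```python
from h import *
v=[]
for _ in range(10): bot.dwell(.1); v.append(bot.get_state()["contact_force"])
print(np.mean(v,0),np.std(v,0)); p("hold")
w2=cam("scene");i2=imaging.capture("scene");cv2.imwrite("pics/fin.png",i2);print([(y,strip(w2,i2,y)) for y in(60,100,140,180,220,245)])
w=cam("wrist");im=imaging.capture("wrist");print([(y,strip(w,im,y)) for y in(60,100,140,160,200,250)])
```

```text
[-7.98313347  0.57927282 14.56452951] [0.43434836 0.15021459 0.40398154]
hold saw [-191.7  -30.2  140.7] 0.001 7.4 F [-7.7  0.6 14.3] t 44.8667
[(60, (np.float64(-39.0), np.float64(-26.0), 14)), (100, (np.float64(-42.0), np.float64(-23.0), 20)), (140, (np.float64(-44.0), np.float64(-23.0), 22)), (180, (np.float64(-40.0), np.float64(-19.0), 22)), (220, (np.float64(-35.0), np.float64(-19.0), 17)), (245, (np.float64(-37.0), np.float64(-22.0), 15))]
[(60, (np.float64(-46.0), np.float64(-19.0), 28)), (100, (np.float64(-46.0), np.float64(-18.0), 29)), (140, None), (160, None), (200, None), (250, None)]
```

```bash
python3 -c "
from bench import bot
print(bot.sign_off())"
```

```text
the job is handed in; nothing more can be done
None
```

I handed the job in with the stick seated to within about 2 mm at the fence and stop by my camera measurements, the fingers clear of it, and the head held at the level position. Push readings put the teeth at roughly 12 N on the stick, but the judge's result was not reported back.

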